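# Load the block heater and set its dial

### The arm

A 7-joint arm with a two-finger parallel gripper is mounted at the origin on the work surface. World frame = base frame: x ahead of the robot, y to its left, z up, the work surface at z = 0. Lengths are in m, angles in rad, forces in N, time in s.
With the tool pointing down it reaches from about 0.4 to 0.925 m from the base axis. Payload 4.1 kg.
Tool frame: the origin (TCP) lies on the front face of the gripper's body, between the roots of the fingers; the fingertips stand 73 mm ahead of it and the grasp point (between the pads) lies 54 mm ahead of it; z points along the fingers, y is the direction in which the jaws open and shut (so a half turn about z gives the same grasp; the last joint's range is limited). The gripper opens to 85 mm and grips with 20 to 120 N. Pads are 22 mm wide; open, the fingers measure 114 mm over their backs; the gripper's body (76 mm by 85 mm) begins 54 mm behind the grasp point. The pads swing forward as they close: fully open they stand 13 mm farther back than shut.
Start: joints at [1.043, 0.398, 0.045, 1.537, -0.019, 1.207, -0.051], TCP at [0.27, -0.591, 0.304] pointing down, gripper open.
Joint ranges: [-2.82, 2.82], [-0.49, 2.23], [-1.37, 1.46], [0, 2.46], [-1.36, 4.5], [0.23, 2], [-2.94, 2.94]. Speed limits (rad/s): [2.57, 2.57, 3.14, 3.14, 3.14, 3.14, 3.14].

### API

Orientations are given as a rotation vector (axis times angle).
In Python, from plant import env gives the robot as it stands.
- The arm moves only by the tool play_rows, never from a script. Its argument "increments" is a list of rows, each an object of numbers: "dx", "dy", "dz": the shift along the tool's x, y, z scaled (see below); "twist": the turn about the tool's z scaled (see below); "jaw": the closure, from -1 (fully open) to 1 (shut). A call has 1 to 8 rows; each row is the pose to reach, as a shift and turn from the pose commanded when the call began, along the tool's axes at that moment; what a row does not reach only later rows make up. The controller multiplies each number of a shift by 400 mm and each number of a turn by 60 degrees. A row lasts 1/12 s, in which the tool goes at most 41.7 mm and 7.16 degrees, less where a joint would pass 70% of its speed; a pose out of reach is approached as far as the arm can. A call with a number of a shift or a turn outside -1 to 1 is refused whole. A call with a gripper value outside its range is refused whole. The fingers move at their own pace and stop on an object; "newtons" is the grip in N (left out, the last holds). Time passes only in rows, so rows that repeat a pose let the fingers close. It gives the time, the measured TCP pose, the force and the opening at its end, in the units of the state.
- env.observe(): the state, without advancing time (a new reading comes with each control period).
- env.grab_frame(name): name is "scene" or "top" or "wrist"; returns the picture (420x560x3 uint8, red, green, blue); there is no depth.
- env.camera_model(name): a dict with "vertical_fov" (degrees; the focal length in pixels is half the picture's height over the tangent of half this angle, whatever the lens; pixels are square), "cx", "cy" (the principal point, pixels), "eye" and "orientation" of the camera in the world. Camera axes: x right, y down, z forward; pixel columns grow to the right and rows downward; lengths in m; the calibration is good to about 2 mm. A picture is of the moment at which its call begins: read the wrist's pose just before it. camera_model takes no time and is no camera call; for the wrist camera it gives the pose at the moment of the call.
- env.finish_job(): hands the job in, once; it reports no verdict.
The state is a dict: "time_s": time; "joint_pos": joint angles; "dq": joint speeds; "joint_efforts": joint torques, N m; "position": TCP position; "tool_rot": TCP orientation; "wrist_force": force on the tool from outside, world axes, zero at the start; "torque": the same for the moment, N m; "gripper_width": finger opening in m.
Only numpy, scipy, OpenCV 4.12 (cv2) and the standard library are available. Lean on these libraries where they do the work, as an engineer would, in place of code of your own. Each camera call takes 0.05 s, during which the arm holds its last target. There are 200 camera calls.

### The job

Put the square vial block into the square well of the block heater, set down gently (not dropped) and sitting fully home, and let go of it; then turn the heater's dial until its white pointer line points at the little steel rider on the scale. Leave the rider and everything else standing where it is.

Things in the scene. Friction and masses are not known exactly. Their poses are not given: they have to be found in the camera images.
- heater: Block heater, fixed, white housing 260 mm long (x), 180 mm wide. Origin: underside, bench level, z up; its x axis points from the sloping control panel (nearest the robot) to the back. Flat steel deck 100 mm high from x -55 to +100 mm. In front of it the panel slopes down towards the robot at 25 degrees to the horizontal; its outward normal is (-0.423, 0, 0.906) in this frame.
- well (a point): Centre of the floor of the square well in the heater's deck. Well 84 by 84 mm, 14 mm deep, 2 mm chamfer at the mouth, sides along the heater's x and y, floor 86 mm above the bench. Axes as the heater.
- rod_foot (a point): Foot of the heater's upright steel support rod, on the deck 84 mm behind the well's centre. Rod 12 mm across (collar 22 mm across, 20 mm high at its foot), top 320 mm above the bench, with a clamp 24 by 30 mm round it from 270 to 300 mm. Keep the gripper's body off it.
- dial_grip (a point): Where to grip the dial: on its axis, 30 mm out from the panel, tool along the panel's normal (25 degrees from vertical). z axis: outward along the dial's axis; x axis: along the grip bar to the pointer end. Black dial: skirt 68 mm across, 6 mm high; straight grip bar 62 mm long (x), 14 mm thick (y), top 44 mm out from the panel. A white line marks the pointer end.
- dial_tip (a point): Pointer end of the dial: on the pointer line 36 mm from the axis, 5 mm out from the panel.
- dial (a joint): Dial angle, rad. 0: pointer up the slope (towards the back of the heater). Grows anticlockwise as seen by someone looking at the panel. Stops at -2.3 and 2.3. Turns freely with light friction (0.06 N m) and stays where it is left.
- rider_tip (a point): Inner point of the setpoint rider, 36 mm from the dial's axis, 5 mm out from the panel. Rider: small dark steel wedge, 16 mm wide and 20 mm long, 6 mm high, on the scale just outside the dial, pointing inwards. When the dial's pointer line is in line with it, dial_tip and rider_tip coincide.
- rider (a joint): Angle of the rider about the same axis, same zero and sense as the dial. The dial is right when both joints are equal. Stiff (0.2 N m); it does not turn with the dial. Leave it alone.
- block_square: The square vial block: bare aluminium, 80 by 80 by 30 mm, about 0.45 kg, with eight shallow dark vial holes and a square lifting post 24 by 24 mm in the middle, from 30 to 70 mm above the underside, its faces parallel to the block's. Origin: centre of the underside, z up. Lies on one of two bench mats, left or right of the heater, turned at any angle.
- block_round: Round vial block of the same aluminium, 96 mm across, 30 mm high, same lifting post. Bystander. Origin: centre of the underside.
- block_long: Oblong vial block of the same aluminium, 60 (x) by 110 (y) by 30 mm, same lifting post. Bystander. Origin: centre of the underside.
- bottle_a: Bystander: closed clear bottle, 60 mm across, 160 mm high, standing close to a block. Origin: centre of the underside.
- bottle_b: Bystander: closed amber bottle, 60 mm across, 160 mm high, standing close to a block. Origin: centre of the underside.
- beaker_a: Bystander: glass beaker, 66 mm across, 85 mm high. Origin: centre of the underside.
- beaker_b: Bystander: glass beaker, 66 mm across, 85 mm high. Origin: centre of the underside.
- jar: Bystander: glass jar, 72 mm across, 90 mm high, at the back. Origin: centre of the underside.

How it is judged:
By the outcome, as a careful person would: the job done as asked, in the order asked, and still so for the second after the job is handed in, with the robot touching nothing.
It also fails if it takes over 64 s, if anything falls off the work surface, if the arm or the gripper's body presses on something with over 40 N, if the wrist force passes 120 N, or if a joint passes its speed limit or range.

## Working session

There is one attempt and no reset: what is moved stays moved. The work goes in short steps, Python scripts to look and compute and a tool call to move; the robot and the scene stay as the last step left them, time stands still between calls to the robot, and variables do not carry over. Pictures are saved under pics/ and viewed, about 8 in all and at most 12, crops included, and the job is handed in when it is done.

Besides the shell and the picture viewer there is one more tool, called as name(argument=value, ...), one argument or row to a line, values as JSON. play_rows: Moves the arm, as the interface text tells. Shifts and turns lie within -1 to 1; 1 stands for 400 mm of shift or 60 degrees of turn. Its arguments: {"type":"object","properties":{"increments":{"type":"array"},"newtons":{"type":"number"}},"required":["increments"]}

```bash
ls; mkdir -p pics; python3 - <<'E'
from plant import env
import cv2,numpy as np
s=env.observe();print({k:np.round(v,3).tolist() for k,v in s.items()})
for n in("scene","top"):
    im=env.grab_frame(n);cv2.imwrite(f"pics/{n}0.png",cv2.cvtColor(im,cv2.COLOR_RGB2BGR));print(n,env.camera_model(n))
print(env.camera_model("wrist"))
E
```

```text
pics
{'time_s': 0.0, 'joint_pos': [1.043, 0.399, 0.045, 1.538, -0.019, 1.207, -0.051], 'dq': [0.002, 0.001, -0.001, 0.001, -0.001, -0.001, -0.0], 'joint_efforts': [0.001, -47.512, 1.365, -25.421, 0.012, 0.01, 0.0], 'position': [0.27, -0.591, 0.303], 'tool_rot': [-3.068, -0.668, 0.001], 'wrist_force': [-0.345, 0.682, 0.067], 'torque': [0.009, 0.031, -0.03], 'gripper_width': 0.086}
scene {'vertical_fov': 48.15524710707059, 'cx': 279.74281633716595, 'cy': 217.4013552617156, 'eye': array([1.24214173, 0.45509678, 0.87411907]), 'orientation': array([-1.26993917, -2.26238118,  0.97430947])}
top {'vertical_fov': 42.65130572291124, 'cx': 278.8350506309395, 'cy': 200.4876793233888, 'eye': array([ 4.22108511e-01, -5.40494464e-04,  1.47126338e+00]), 'orientation': array([-2.13454227,  2.1850975 , -0.08403884])}
{'vertical_fov': 59.404584633120706, 'cx': 274.80478387450614, 'cy': 207.02835175655636, 'eye': array([ 0.34150525, -0.5557659 ,  0.37302587]), 'orientation': array([ 2.40789571, -1.54641712, -0.25399817])}
```

View pics/top0.png

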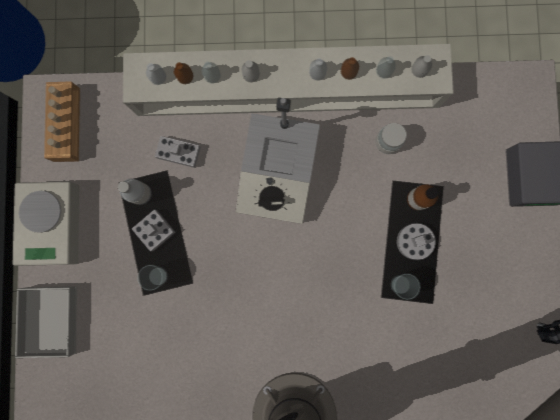

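View pics/scene0.png

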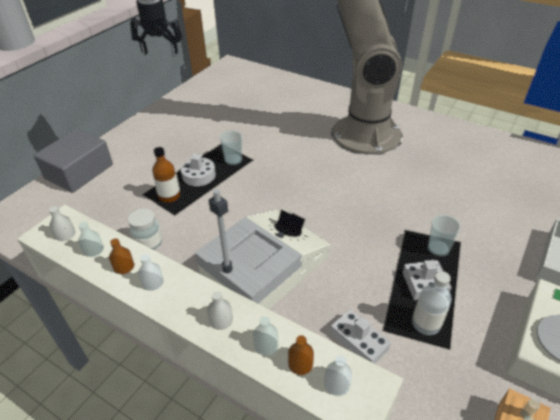

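The top view shows the square block on the left mat at about (153,230), with the clear bottle just behind it at (135,190) and a beaker in front at (152,278). The heater's well is at (280,155), the dial at (271,198) points right, and the rider is at about (270,181). I'll compute coarse positions next.

```bash
cat > h.py <<'E'
from plant import env
import cv2,numpy as np
from scipy.spatial.transform import Rotation as R
def cam(n):
    m=env.camera_model(n); f=210/np.tan(np.radians(m["vertical_fov"]/2))
    return dict(K=np.array([[f,0,m["cx"]],[0,f,m["cy"]],[0,0,1]]),e=np.array(m["eye"]),R=R.from_rotvec(m["orientation"]).as_matrix())
def pix2z(c,uv,z):
    d=c["R"]@np.linalg.solve(c["K"],np.array([*uv,1.])); return c["e"]+d*(z-c["e"][2])/d[2]
def proj(c,P):
    p=(np.atleast_2d(P)-c["e"])@c["R"]@c["K"].T; return p[:,:2]/p[:,2:]
def save(im,n): cv2.imwrite(f"pics/{n}.png",cv2.cvtColor(im,cv2.COLOR_RGB2BGR))
def pose():
    s=env.observe(); return np.array(s["position"]),R.from_rotvec(s["tool_rot"]).as_matrix(),s
def rows(target,yaw=None):
    """shift in tool axes, units, from measured pose"""
    p,T,s=pose(); return np.round(T.T@(np.array(target)-p)/0.4,4)
E
python3 - <<'E'
from h import *
c=cam("top")
for n,uv,z in [("post",(153,229),.07),("beaker",(152,278),.085),("bottle",(125,186),.16),("well",(280,155),.086),("dial",(271,198),.1),
 ("dk0",(246,113),.1),("dk1",(319,121),.1),("dk2",(311,181),.1),("dk3",(241,173),.1),("rider",(270,181),.08)]: print(n,pix2z(c,uv,z).round(3))
p,T,s=pose(); w=cam("wrist"); print("cam in tool",T.T@(w["e"]-p),"\n",(T.T@w["R"]).round(3)); print(T.round(3))
im=cv2.imread("pics/top0.png")
a=cv2.resize(im[165:300,110:210],None,fx=4,fy=4,interpolation=cv2.INTER_CUBIC);b=cv2.resize(im[95:230,230:330],None,fx=4,fy=4,interpolation=cv2.INTER_CUBIC)
cv2.imwrite("pics/crop.png",cv2.convertScaleAbs(np.hstack([a,b]),alpha=1.5))
E
```

```text
post [0.495 0.36  0.07 ]
beaker [0.369 0.358 0.085]
bottle [0.599 0.406 0.16 ]
well [0.68  0.022 0.086]
dial [0.566 0.048 0.1  ]
dk0 [0.791 0.108 0.1  ]
dk1 [ 0.764 -0.081  0.1  ]
dk2 [ 0.608 -0.056  0.1  ]
dk3 [0.633 0.124 0.1  ]
rider [0.613 0.05  0.08 ]
cam in tool [ 0.07947216 -0.00220802 -0.07009441] 
 [[-0.    -0.949 -0.316]
 [ 1.    -0.    -0.001]
 [ 0.001 -0.316  0.949]]
[[ 0.909  0.416 -0.001]
 [ 0.416 -0.909  0.002]
 [-0.    -0.002 -1.   ]]
```

View pics/crop.png

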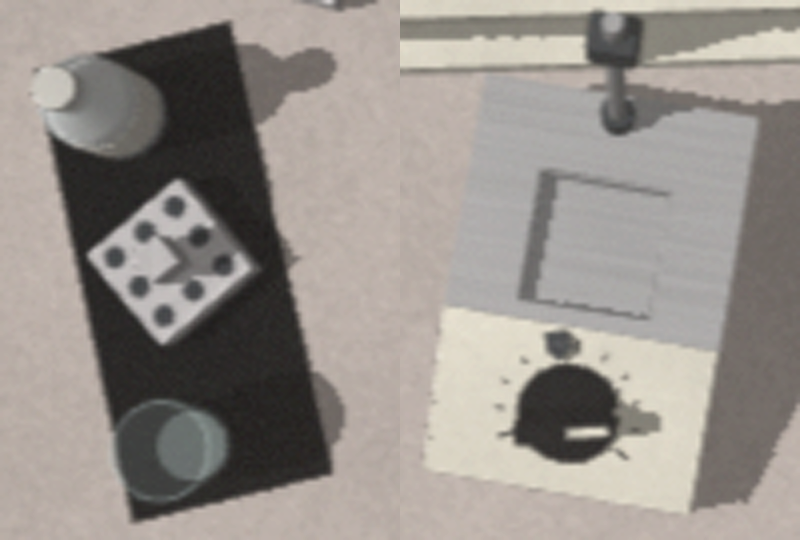

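```bash
python3 - <<'E'
from h import *
c=cam("top")
B=np.array([pix2z(c,(x/4+110-.4,y/4+165-.4),.03) for x,y in [(180,178),(260,268),(163,345),(88,255)]])[:,:2]
def hd(a): return np.degrees(np.arctan2(a[1],a[0]))
print("block",B.mean(0),[ (hd(B[(i+1)%4]-B[i]).round(1),np.linalg.norm(B[(i+1)%4]-B[i]).round(3)) for i in range(4)])
f=lambda L,z:np.array([pix2z(c,((x-400)/4+230-.4,y/4+95-.4),z) for x,y in L])[:,:2]
D=f([(483,75),(757,118),(715,350),(447,305)],.1); W=f([(540,170),(672,193),(652,318),(518,298)],.1)
for n,X in(("deck",D),("well",W)): print(n,X.mean(0),[(hd(X[(i+1)%4]-X[i]).round(1),np.linalg.norm(X[(i+1)%4]-X[i]).round(3)) for i in range(4)])
print(rows([*B.mean(0),.3]))
E
```

```text
block [0.49508317 0.37054461] [(np.float64(-138.9), np.float64(0.082)), (np.float64(127.4), np.float64(0.082)), (np.float64(39.6), np.float64(0.08)), (np.float64(-50.9), np.float64(0.08))]
deck [0.69729905 0.02261677] [(np.float64(-100.7), np.float64(0.181)), (np.float64(168.2), np.float64(0.154)), (np.float64(78.9), np.float64(0.175)), (np.float64(-9.7), np.float64(0.153))]
well [0.67561341 0.02621476] [(np.float64(-101.6), np.float64(0.087)), (np.float64(169.6), np.float64(0.083)), (np.float64(80.0), np.float64(0.087)), (np.float64(-10.7), np.float64(0.085))]
[ 1.511  -1.9515  0.0107]
```

play_rows(
  increments=[
    {"dx":0.715,"dy":-0.36,"twist":-0.95,"jaw":-1},
    {"dx":0.715,"dy":-0.36,"twist":-0.95,"jaw":-1},
    {"dx":0.715,"dy":-0.36,"twist":-0.95,"jaw":-1},
    {"dx":0.715,"dy":-0.36,"twist":-0.95,"jaw":-1},
    {"dx":0.715,"dy":-0.36,"twist":-0.95,"jaw":-1},
    {"dx":0.715,"dy":-0.36,"twist":-0.95,"jaw":-1},
    {"dx":0.715,"dy":-0.36,"twist":-0.95,"jaw":-1},
    {"dx":0.715,"dy":-0.36,"twist":-0.95,"jaw":-1},
  ],
)

```text
validation failed for argument at $.in...
```

```bash
cat >> h.py <<'E'
def plan(xyz,heading):
    p,T,s=pose(); h=np.degrees(np.arctan2(T[1,0],T[0,0])); tw=-((heading-h+180)%360-180)
    print("t",round(s["time_s"],2),"pos",p.round(4),"head",h.round(2),"tilt",T[2].round(4),"-> d",np.round(T.T@(np.array(xyz)-p)/.4,4),"twist",np.round(tw/60,4),"w",round(s["gripper_width"],4),"F",np.round(s["wrist_force"],1))
E
python3 -c "
from h import *
plan([.495,.3705,.3],129.5)"
```

```text
t 0.1 pos [ 0.2701 -0.5907  0.3029] head 24.58 tilt [-2.0e-04 -1.8e-03 -1.0e+00] -> d [ 1.5108 -1.9514  0.0107] twist -1.7487 w 0.0855 F [-0.3  0.1  0.4]
```

play_rows(
  increments=[
    {"dx":0.715,"dy":-0.36,"dz":0,"twist":-0.95,"jaw":-1},
    {"dx":0.715,"dy":-0.36,"dz":0,"twist":-0.95,"jaw":-1},
    {"dx":0.715,"dy":-0.36,"dz":0,"twist":-0.95,"jaw":-1},
    {"dx":0.715,"dy":-0.36,"dz":0,"twist":-0.95,"jaw":-1},
    {"dx":0.715,"dy":-0.36,"dz":0,"twist":-0.95,"jaw":-1},
    {"dx":0.715,"dy":-0.36,"dz":0,"twist":-0.95,"jaw":-1},
    {"dx":0.715,"dy":-0.36,"dz":0,"twist":-0.95,"jaw":-1},
    {"dx":0.715,"dy":-0.36,"dz":0,"twist":-0.95,"jaw":-1},
  ],
)

```text
time_s: 0.77
position: [0.473, -0.3367, 0.3038]
tool_rot: [-2.367, -2.064, -0.003]
wrist_force: [0.3, 0.8, 0.1]
gripper_width: 0.0854
```

```bash
python3 -c "
from h import *
plan([.495,.3705,.3],129.5)"
```

```text
t 0.77 pos [ 0.473  -0.3367  0.3038] head 82.19 tilt [ 2.e-03  6.e-04 -1.e+00] -> d [ 1.7591 -0.186   0.0129] twist -0.7886 w 0.0854 F [0.3 0.8 0.1]
```

play_rows(
  increments=[
    {"dx":0.83,"dy":0,"dz":0,"twist":0,"jaw":-1},
    {"dx":0.83,"dy":0,"dz":0,"twist":0,"jaw":-1},
    {"dx":0.83,"dy":0,"dz":0,"twist":0,"jaw":-1},
    {"dx":0.83,"dy":0,"dz":0,"twist":0,"jaw":-1},
    {"dx":0.83,"dy":0,"dz":0,"twist":0,"jaw":-1},
    {"dx":0.83,"dy":0,"dz":0,"twist":0,"jaw":-1},
    {"dx":0.83,"dy":0,"dz":0,"twist":0,"jaw":-1},
    {"dx":0.83,"dy":0,"dz":0,"twist":0,"jaw":-1},
  ],
)

```text
time_s: 1.43
position: [0.5187, -0.0107, 0.3038]
tool_rot: [2.378, 2.052, -0.001]
wrist_force: [0.5, -0.4, -0.4]
gripper_width: 0.0858
```

play_rows(
  increments=[
    {"dx":0.5,"dy":-0.1,"dz":0,"twist":-0.4,"jaw":-1},
    {"dx":0.5,"dy":-0.1,"dz":0,"twist":-0.4,"jaw":-1},
    {"dx":0.5,"dy":-0.1,"dz":0,"twist":-0.5,"jaw":-1},
    {"dx":0.9,"dy":-0.186,"dz":0,"twist":-0.789,"jaw":-1},
    {"dx":0.9,"dy":-0.186,"dz":0,"twist":-0.789,"jaw":-1},
    {"dx":0.9,"dy":-0.186,"dz":0,"twist":-0.789,"jaw":-1},
    {"dx":0.9,"dy":-0.186,"dz":0,"twist":-0.789,"jaw":-1},
    {"dx":0.9,"dy":-0.186,"dz":0,"twist":-0.789,"jaw":-1},
  ],
)

```text
time_s: 2.1
position: [0.5, 0.3214, 0.3035]
tool_rot: [-1.352, -2.836, 0.001]
wrist_force: [-0.0, -0.3, 0.3]
gripper_width: 0.0854
```

```bash
python3 -c "
from h import *
plan([.495,.3705,.3],129.5)"
```

```text
t 2.1 pos [0.5    0.3214 0.3035] head 129.03 tilt [-2.e-04 -7.e-04 -1.e+00] -> d [0.1032 0.0677 0.0086] twist -0.0078 w 0.0854 F [-0.  -0.3  0.3]
```

play_rows(
  increments=[
    {"dx":0.1,"dy":0.068,"dz":0.1,"twist":-0.008,"jaw":-1},
    {"dx":0.1,"dy":0.068,"dz":0.1,"twist":-0.008,"jaw":-1},
    {"dx":0.1,"dy":0.068,"dz":0.1,"twist":-0.008,"jaw":-1},
    {"dx":0.1,"dy":0.068,"dz":0.1,"twist":-0.008,"jaw":-1},
  ],
)

```text
time_s: 2.43
position: [0.4955, 0.3684, 0.2625]
tool_rot: [-1.339, -2.84, 0.004]
wrist_force: [1.7, -0.6, 0.2]
gripper_width: 0.0854
```

```bash
python3 - <<'E'
from h import *
plan([.495,.3705,.3],129.5)
w=cam("wrist"); im=env.grab_frame("wrist"); save(im,"w1"); np.savez("w1",**w)
print("pred post top centre",proj(w,[[.495,.3705,.07],[.495,.3705,.03]]))
E
```

```text
t 2.43 pos [0.4955 0.3684 0.2625] head 129.52 tilt [ 3.0e-04 -3.1e-03 -1.0e+00] -> d [ 0.0048  0.0021 -0.0938] twist 0.0004 w 0.0854 F [ 1.7 -0.6  0.2]
pred post top centre [[278.26579333 200.35494697]
 [277.9645018  186.33703228]]
```

View pics/w1.png

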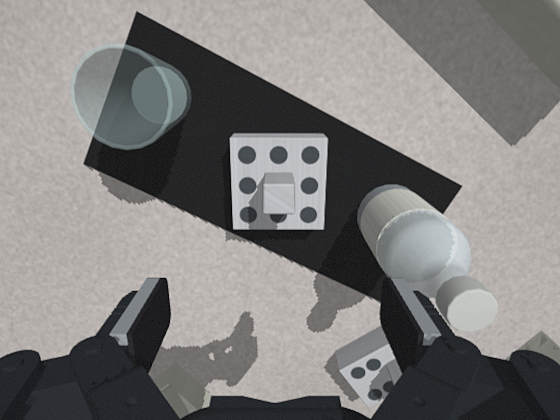

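The block sits square to the tool, with corners about (231,136), (326,136), (327,228), (233,229), the post top at (279,197), and the bottle to the right at (400,230). I'll refine using the hole centres.

```bash
python3 - <<'E'
from h import *
w=np.load("w1.npz"); im=cv2.imread("pics/w1.png",0)
q=np.array([(247,154),(278,154),(310,154),(247,185),(310,185),(310,215)]);P=[]
for x,y in q:
    s=im[y-14:y+15,x-14:x+15]; m=(s<(int(s.max())+int(s.min()))/2).astype(np.uint8)
    n,l,st,ce=cv2.connectedComponentsWithStats(m); k=l[14,14]; c=ce[k]+[x-14,y-14]
    P.append(pix2z(w,c,.03)); print(c.round(1),st[k,4],P[-1].round(4))
P=np.array(P)[:,:2]
# square 3x3 grid fit: P = c + s*R*g
g=np.array([(-1,1),(0,1),(1,1),(-1,0),(1,0),(1,-1)],float)
A=[];b=[]
for (u,v),p in zip(g,P): A+=[[1,0,u,v],[0,1,v,-u]];b+=[*p]   # reflection allowed form
for sg in(1,-1):
    A=[];b=[]
    for (u,v),p in zip(g,P): A+=[[1,0,u,-sg*v],[0,1,sg*v*0+0,0]] if 0 else [[1,0,u,-sg*v],[0,1,sg*v,u]];b+=[*p]
    A2=np.array([[1,0,u,-v*sg] if k==0 else [0,1,v*sg,u] for (u,v) in g for k in(0,1)])
    x,r,*_=np.linalg.lstsq(A2,np.array(b),rcond=None);print(sg,x.round(4),r,np.degrees(np.arctan2(x[3],x[2])))
t=np.array([pix2z(w,c,.07) for c in[(263,182),(294,182),(295,213),(263,213)]]);print("post",t.mean(0).round(4))
bc=pix2z(w,(469,304),.16);print("bottle cap",bc)
E
```

```text
[246.5 154.5] 255 [0.4576 0.3749 0.03  ]
[278.2 154.6] 253 [0.4778 0.3915 0.03  ]
[309.8 154.7] 251 [0.498  0.4081 0.03  ]
[250.6 187.5] 339 [0.4777 0.3549 0.03  ]
[308.9 185.3] 233 [0.5147 0.3879 0.03  ]
[307.9 214.4] 215 [0.5313 0.3677 0.03  ]
1 [0.4951 0.3715 0.0197 0.0167] [8.12481483e-06] 40.320015452282874
-1 [ 0.4927  0.3843  0.0087 -0.0037] [0.0047446] -23.334074253332147
post [0.494  0.3723 0.07  ]
bottle cap [0.59356905 0.4122233  0.16      ]
```

play_rows(
  increments=[
    {"dx":0.006,"dy":0.002,"dz":0.1,"twist":0,"jaw":-0.3},
    {"dx":0.006,"dy":0.002,"dz":0.2,"twist":0,"jaw":-0.3},
    {"dx":0.006,"dy":0.002,"dz":0.27,"twist":0,"jaw":-0.3},
    {"dx":0.006,"dy":0.002,"dz":0.32,"twist":0,"jaw":-0.3},
    {"dx":0.006,"dy":0.002,"dz":0.35,"twist":0,"jaw":-0.3},
    {"dx":0.006,"dy":0.002,"dz":0.374,"twist":0,"jaw":-0.3},
    {"dx":0.006,"dy":0.002,"dz":0.374,"twist":0,"jaw":-0.3},
    {"dx":0.006,"dy":0.002,"dz":0.374,"twist":0,"jaw":-0.3},
  ],
)

```text
time_s: 3.15
position: [0.4965, 0.3704, 0.1153]
tool_rot: [1.344, 2.838, 0.002]
wrist_force: [-0.4, 0.8, 1.1]
gripper_width: 0.0556
```

```bash
python3 - <<'E'
from h import *
plan([.4945,.3715,.113],129.4)
E
```

```text
t 3.15 pos [0.4965 0.3704 0.1153] head 129.33 tilt [-5.0e-04  1.6e-03 -1.0e+00] -> d [ 0.0053 -0.002   0.0058] twist -0.0012 w 0.0556 F [-0.4  0.8  1.1]
```

play_rows(
  increments=[
    {"dx":0.005,"dy":-0.002,"dz":0.004,"twist":0,"jaw":-0.3},
    {"dx":0.005,"dy":-0.002,"dz":0.004,"twist":0,"jaw":1},
    {"dx":0.005,"dy":-0.002,"dz":0.004,"twist":0,"jaw":1},
    {"dx":0.005,"dy":-0.002,"dz":0.004,"twist":0,"jaw":1},
    {"dx":0.005,"dy":-0.002,"dz":0.004,"twist":0,"jaw":1},
    {"dx":0.005,"dy":-0.002,"dz":0.004,"twist":0,"jaw":1},
    {"dx":0.005,"dy":-0.002,"dz":0.004,"twist":0,"jaw":1},
    {"dx":0.005,"dy":-0.002,"dz":0.004,"twist":0,"jaw":1},
  ],
  newtons=60,
)

```text
time_s: 3.82
position: [0.4943, 0.3723, 0.1138]
tool_rot: [1.342, 2.839, 0.003]
wrist_force: [1.4, 0.4, 6.2]
gripper_width: 0.0233
```

```bash
python3 - <<'E'
from h import *
plan([.4945,.3715,.113],129.4)
E
```

```text
t 3.82 pos [0.4943 0.3723 0.1138] head 129.39 tilt [ 0.      0.0023 -1.    ] -> d [-0.0019 -0.001   0.0019] twist -0.0002 w 0.0233 F [1.4 0.4 6.2]
```

play_rows(
  increments=[
    {"dx":0,"dy":0,"dz":-0.02,"twist":0,"jaw":1},
    {"dx":0,"dy":0,"dz":-0.06,"twist":0,"jaw":1},
    {"dx":0,"dy":0,"dz":-0.12,"twist":0,"jaw":1},
    {"dx":0,"dy":0,"dz":-0.2,"twist":0,"jaw":1},
    {"dx":0,"dy":0,"dz":-0.3,"twist":0,"jaw":1},
    {"dx":0,"dy":0,"dz":-0.4,"twist":0,"jaw":1},
    {"dx":0,"dy":0,"dz":-0.45,"twist":0,"jaw":1},
    {"dx":0,"dy":0,"dz":-0.45,"twist":0,"jaw":1},
  ],
)

```text
time_s: 4.48
position: [0.4945, 0.373, 0.2973]
tool_rot: [1.341, 2.837, 0.01]
wrist_force: [1.0, 0.5, -5.2]
gripper_width: 0.0228
```

```bash
python3 - <<'E'
from h import *
plan([.698,.144,.294],169.3)
E
```

```text
t 4.48 pos [0.4945 0.373  0.2973] head 129.39 tilt [-4.0e-04  7.5e-03 -1.0e+00] -> d [-0.7654  0.0298  0.0088] twist -0.6652 w 0.0228 F [ 1.   0.5 -5.2]
```

play_rows(
  increments=[
    {"dx":-0.05,"dy":0,"dz":0,"twist":-0.04,"jaw":1},
    {"dx":-0.13,"dy":0,"dz":0,"twist":-0.1,"jaw":1},
    {"dx":-0.23,"dy":0,"dz":0,"twist":-0.2,"jaw":1},
    {"dx":-0.33,"dy":0.01,"dz":0,"twist":-0.3,"jaw":1},
    {"dx":-0.43,"dy":0.02,"dz":0,"twist":-0.4,"jaw":1},
    {"dx":-0.53,"dy":0.02,"dz":0,"twist":-0.5,"jaw":1},
    {"dx":-0.62,"dy":0.03,"dz":0,"twist":-0.6,"jaw":1},
    {"dx":-0.7,"dy":0.03,"dz":0,"twist":-0.66,"jaw":1},
  ],
)

```text
time_s: 5.15
position: [0.6811, 0.1588, 0.288]
tool_rot: [-0.297, -3.122, 0.006]
wrist_force: [0.6, 0.5, -5.1]
gripper_width: 0.0229
```

```bash
python3 - <<'E'
from h import *
plan([.698,.144,.294],169.3)
E
```

```text
t 5.15 pos [0.6811 0.1588 0.288 ] head 169.14 tilt [ 0.0052 -0.0042 -1.    ] -> d [-0.0485 -0.0285 -0.0152] twist -0.0026 w 0.0229 F [ 0.6  0.5 -5.1]
```

Settle there and look.

play_rows(
  increments=[
    {"dx":-0.01,"dy":0,"dz":-0.015,"twist":-0.003,"jaw":1},
    {"dx":-0.01,"dy":0,"dz":-0.015,"twist":-0.003,"jaw":1},
    {"dx":-0.01,"dy":0,"dz":-0.015,"twist":-0.003,"jaw":1},
    {"dx":-0.01,"dy":0,"dz":-0.015,"twist":-0.003,"jaw":1},
    {"dx":-0.01,"dy":0,"dz":-0.015,"twist":-0.003,"jaw":1},
  ],
)

```text
time_s: 5.57
position: [0.6829, 0.1636, 0.2973]
tool_rot: [-0.291, -3.125, 0.001]
wrist_force: [-0.5, -0.2, -5.9]
gripper_width: 0.0233
```

```bash
python3 - <<'E'
from h import *
plan([.698,.144,.294],169.3)
w=cam("wrist"); im=env.grab_frame("wrist"); save(im,"w2"); p,T,s=pose(); np.savez("w2",p=p,T=T,**w)
E
```

```text
t 5.57 pos [0.6829 0.1636 0.2973] head 169.35 tilt [ 0.0026 -0.001  -1.    ] -> d [-0.0463 -0.0412  0.0083] twist 0.0008 w 0.0233 F [-0.5 -0.2 -5.9]
```

View pics/w2.png

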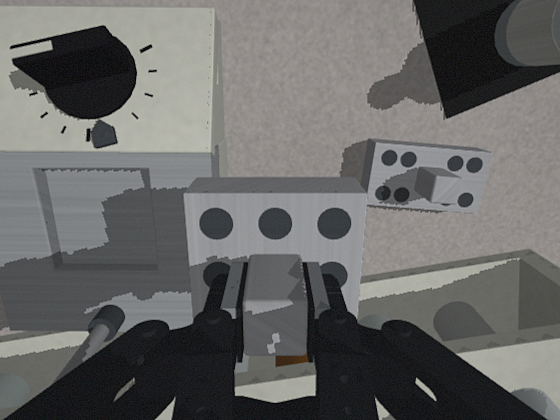

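The held block is visible, with holes at (217,224), (275,223), (334,223). The well mouth runs about (35,169) to (157,268), the rider is at (104,133), and the dial pointer is at the left near (30,45). I'll zoom in for precise corners.

```bash
python3 - <<'E'
from h import *
im=cv2.imread("pics/w2.png")
cv2.imwrite("pics/w2c.png",cv2.resize(cv2.convertScaleAbs(im[20:290,0:230],alpha=1.4),None,fx=2.2*1,fy=2.2,interpolation=cv2.INTER_CUBIC))
E
```

```text
(no output)
```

View pics/w2c.png

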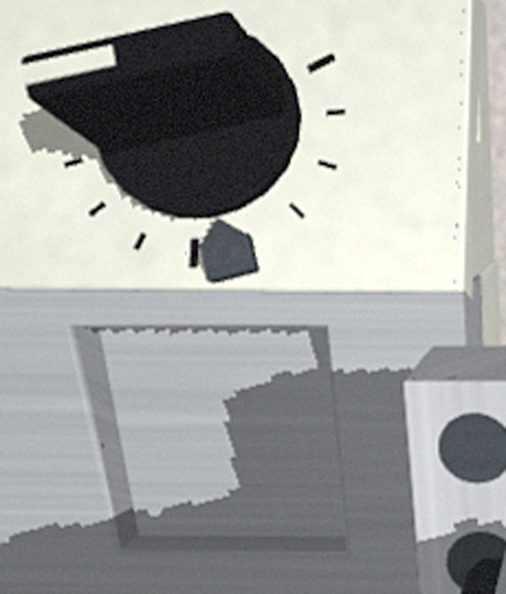

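```bash
python3 - <<'E'
from h import *
w=dict(np.load("w2.npz")); p,T=w["p"],w["T"]
hd=lambda a:np.degrees(np.arctan2(a[1],a[0]))
W=np.array([pix2z(w,(x/2.2-.3,y/2.2+20-.3),.1) for x,y in[(72,326),(328,326),(347,549),(120,549)]])
print("well",W.round(4).tolist(),"c",W.mean(0),[(hd(W[(i+1)%4]-W[i]).round(1),np.linalg.norm(W[(i+1)%4]-W[i]).round(4)) for i in range(4)])
# deck front edge and right edge, rod foot
E=[pix2z(w,(x/2.2-.3,y/2.2+20-.3),.1) for x,y in[(5,290),(464,292)]];print("front edge",np.round(E,4).tolist(),hd(E[1]-E[0]))
im=cv2.imread("pics/w2.png",0);P=[]
for x,y in[(217,224),(275,223),(334,223)]:
    s=im[y-24:y+25,x-24:x+25]; m=(s<(int(s.max())+int(s.min()))/2).astype(np.uint8)
    n,l,st,ce=cv2.connectedComponentsWithStats(m);k=l[24,24];c=ce[k]+[x-24,y-24];P.append(T.T@(pix2z(w,c,p[2]-.0838)-p));print(c,st[k,4],P[-1].round(4))
Q=[T.T@(pix2z(w,c,p[2]-.0838)-p) for c in [(185.5,192.5),(364,192.5)]];print("front top edge in tool",np.round(Q,4).tolist())
# simulate rendering of inferred heater model
yaw=np.radians(-10.7)
E
```

```text
well [[0.6243, -0.0069, 0.1], [0.6402, 0.0777, 0.1], [0.722, 0.0602, 0.1], [0.7065, -0.022, 0.1]] c [0.67323072 0.02725793 0.1       ] [(np.float64(79.3), np.float64(0.0861)), (np.float64(-12.0), np.float64(0.0836)), (np.float64(-100.7), np.float64(0.0836)), (np.float64(169.6), np.float64(0.0836))]
front edge [[0.6087, -0.024, 0.1], [0.6375, 0.1253, 0.1]] 79.08050754821535
[215.72857143 223.1797619 ] 840 [ 0.0257 -0.0254  0.0839]
[274.75837321 223.09090909] 836 [0.0258 0.001  0.0838]
[333.75207592 223.09608541] 843 [0.0258 0.0273 0.0838]
front top edge in tool [[0.04, -0.0378, 0.0839], [0.04, 0.0397, 0.0838]]
```

```bash
python3 - <<'E'
from h import *
plan([.674,.026,.297],169.2)
E
```

```text
t 5.62 pos [0.6832 0.1635 0.2978] head 169.34 tilt [ 1.7e-03 -9.0e-04 -1.0e+00] -> d [-0.0411 -0.342   0.0022] twist 0.0023 w 0.0229 F [-0.3  0.2 -4.8]
```

play_rows(
  increments=[
    {"dx":-0.01,"dy":-0.05,"dz":0,"twist":0.002,"jaw":1},
    {"dx":-0.02,"dy":-0.13,"dz":0,"twist":0.002,"jaw":1},
    {"dx":-0.03,"dy":-0.22,"dz":0,"twist":0.002,"jaw":1},
    {"dx":-0.041,"dy":-0.29,"dz":0.02,"twist":0.002,"jaw":1},
    {"dx":-0.041,"dy":-0.342,"dz":0.06,"twist":0.002,"jaw":1},
    {"dx":-0.041,"dy":-0.342,"dz":0.12,"twist":0.002,"jaw":1},
    {"dx":-0.041,"dy":-0.342,"dz":0.16,"twist":0.002,"jaw":1},
    {"dx":-0.041,"dy":-0.342,"dz":0.16,"twist":0.002,"jaw":1},
  ],
)

```text
time_s: 6.28
position: [0.6721, 0.0238, 0.2303]
tool_rot: [-0.298, -3.119, 0.004]
wrist_force: [-1.0, -0.8, -5.9]
gripper_width: 0.023
```

```bash
python3 - <<'E'
from h import *
plan([.674,.026,.222],169.2)
w=cam("wrist"); im=env.grab_frame("wrist"); save(im,"w3"); p,T,s=pose(); np.savez("w3",p=p,T=T,**w);print(p.round(4))
E
```

```text
t 6.28 pos [0.6721 0.0238 0.2303] head 169.07 tilt [ 0.0078 -0.003  -1.    ] -> d [-0.0038  0.0064  0.0208] twist -0.0021 w 0.023 F [-1.  -0.8 -5.9]
[0.6732 0.0248 0.2327]
```

View pics/w3.png

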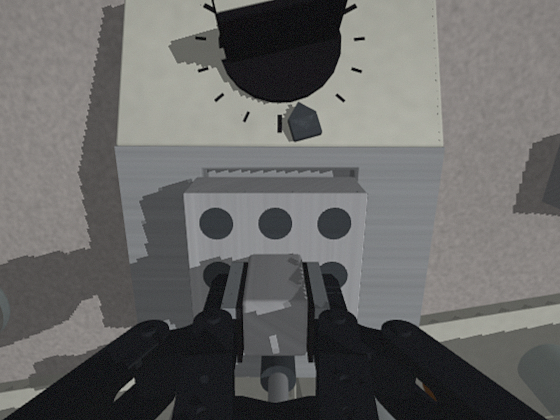

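```bash
python3 - <<'E'
from h import *
w=dict(np.load("w3.npz")); p,T=w["p"],w["T"]
t=lambda c,z:(T.T@(pix2z(w,c,z)-p)).round(4)
print("well front L,R",t((203,168),.1),t((358,168),.1)); print("deck L,R",t((117,146.5),.1),t((443,146.5),.1))
zb=p[2]-.1138; print("block bottom front L,R",t((192.5,180),zb),t((359,180),zb),t((185,193),zb+.03),t((366,193),zb+.03))
plan([.674,.026,.222],169.2)
E
```

```text
well front L,R [ 0.0414 -0.0403  0.1329] [0.0413 0.0458 0.1328]
deck L,R [ 0.0533 -0.0865  0.133 ] [0.0532 0.0912 0.1327]
block bottom front L,R [ 0.0392 -0.0422  0.1141] [0.0392 0.0424 0.1139] [ 0.041  -0.0389  0.0841] [0.041  0.0388 0.0839]
t 6.33 pos [0.6732 0.0248 0.2327] head 169.13 tilt [ 0.0046 -0.0016 -1.    ] -> d [-0.0016  0.0034  0.0266] twist -0.0012 w 0.0231 F [ 0.5 -0.2 -5.5]
```

play_rows(
  increments=[
    {"dx":-0.0035,"dy":0.0048,"dz":0,"twist":-0.001,"jaw":1},
    {"dx":-0.0035,"dy":0.0048,"dz":0.015,"twist":-0.001,"jaw":1},
    {"dx":-0.0035,"dy":0.0048,"dz":0.03,"twist":-0.001,"jaw":1},
    {"dx":-0.0035,"dy":0.0048,"dz":0.04,"twist":-0.001,"jaw":1},
    {"dx":-0.0035,"dy":0.0048,"dz":0.05,"twist":-0.001,"jaw":1},
    {"dx":-0.0035,"dy":0.0048,"dz":0.055,"twist":-0.001,"jaw":1},
    {"dx":-0.0035,"dy":0.0048,"dz":0.06,"twist":-0.001,"jaw":1},
    {"dx":-0.0035,"dy":0.0048,"dz":0.06,"twist":-0.001,"jaw":1},
  ],
)

```text
time_s: 7.0
position: [0.6764, 0.0261, 0.2102]
tool_rot: [-0.298, -3.127, 0.0]
wrist_force: [-0.3, -0.1, -5.3]
gripper_width: 0.023
```

```bash
python3 - <<'E'
from h import *
plan([.674,.026,.1998],169.2)
E
```

```text
t 7.0 pos [0.6764 0.0261 0.2102] head 169.11 tilt [ 8.e-04 -3.e-04 -1.e+00] -> d [ 0.0059 -0.0014  0.0259] twist -0.0014 w 0.023 F [-0.3 -0.1 -5.3]
```

play_rows(
  increments=[
    {"dx":0.003,"dy":0,"dz":0.005,"twist":-0.001,"jaw":1},
    {"dx":0.003,"dy":0,"dz":0.01,"twist":-0.001,"jaw":1},
    {"dx":0.003,"dy":0,"dz":0.014,"twist":-0.001,"jaw":1},
    {"dx":0.003,"dy":0,"dz":0.018,"twist":-0.001,"jaw":1},
    {"dx":0.003,"dy":0,"dz":0.021,"twist":-0.001,"jaw":1},
    {"dx":0.003,"dy":0,"dz":0.023,"twist":-0.001,"jaw":1},
    {"dx":0.003,"dy":0,"dz":0.023,"twist":-0.001,"jaw":1},
  ],
)

```text
time_s: 7.58
position: [0.6755, 0.0264, 0.2013]
tool_rot: [-0.296, -3.127, 0.0]
wrist_force: [-0.1, -0.5, -5.2]
gripper_width: 0.023
```

```bash
python3 - <<'E'
from h import *
plan([.674,.026,.1998],169.2)
E
```

```text
t 7.58 pos [0.6755 0.0264 0.2013] head 169.17 tilt [ 2.e-04 -1.e-04 -1.e+00] -> d [ 0.0034 -0.0016  0.0036] twist -0.0005 w 0.023 F [-0.1 -0.5 -5.2]
```

play_rows(
  increments=[
    {"dx":0,"dy":0,"dz":0.0015,"twist":0,"jaw":1},
    {"dx":0,"dy":0,"dz":0.003,"twist":0,"jaw":1},
    {"dx":0,"dy":0,"dz":0.0045,"twist":0,"jaw":1},
    {"dx":0,"dy":0,"dz":0.005,"twist":0,"jaw":1},
    {"dx":0,"dy":0,"dz":0.005,"twist":0,"jaw":1},
  ],
)

```text
time_s: 8.0
position: [0.6755, 0.0264, 0.1994]
tool_rot: [-0.296, -3.128, 0.0]
wrist_force: [0.6, 0.1, -5.8]
gripper_width: 0.0227
```

```bash
python3 - <<'E'
from h import *
plan([.674,.026,.1998],169.2)
E
```

```text
t 8.0 pos [0.6755 0.0264 0.1994] head 169.17 tilt [ 0.e+00 -2.e-04 -1.e+00] -> d [ 0.0034 -0.0016 -0.0009] twist -0.0005 w 0.0227 F [ 0.6  0.1 -5.8]
```

play_rows(
  increments=[
    {"dx":0,"dy":0,"dz":0.001,"twist":0,"jaw":1},
    {"dx":0,"dy":0,"dz":0.002,"twist":0,"jaw":1},
    {"dx":0,"dy":0,"dz":0.003,"twist":0,"jaw":1},
    {"dx":0,"dy":0,"dz":0.004,"twist":0,"jaw":1},
    {"dx":0,"dy":0,"dz":0.004,"twist":0,"jaw":1},
  ],
)

```text
time_s: 8.42
position: [0.6755, 0.0264, 0.1979]
tool_rot: [0.296, 3.128, -0.0]
wrist_force: [-0.1, 0.7, -5.5]
gripper_width: 0.0231
```

```bash
python3 - <<'E'
from h import *
plan([.674,.026,.1998],169.2)
E
```

```text
t 8.42 pos [0.6755 0.0264 0.1979] head 169.17 tilt [-1.e-04 -1.e-04 -1.e+00] -> d [ 0.0035 -0.0017 -0.0048] twist -0.0004 w 0.0231 F [-0.1  0.7 -5.5]
```

play_rows(
  increments=[
    {"dx":0,"dy":0,"dz":0.001,"twist":0,"jaw":1},
    {"dx":0,"dy":0,"dz":0.002,"twist":0,"jaw":1},
    {"dx":0,"dy":0,"dz":0.003,"twist":0,"jaw":1},
    {"dx":0,"dy":0,"dz":0.004,"twist":0,"jaw":1},
    {"dx":0,"dy":0,"dz":0.004,"twist":0,"jaw":1},
  ],
)

```text
time_s: 8.83
position: [0.6755, 0.0265, 0.1978]
tool_rot: [0.297, 3.127, -0.001]
wrist_force: [-4.0, -1.2, 4.3]
gripper_width: 0.0236
```

```bash
python3 - <<'E'
from h import *
plan([.674,.026,.1998],169.2)
E
```

```text
t 8.83 pos [0.6755 0.0265 0.1978] head 169.17 tilt [-5.e-04 -6.e-04 -1.e+00] -> d [ 0.0035 -0.002  -0.0051] twist -0.0005 w 0.0236 F [-4.  -1.2  4.3]
```

Contact came at TCP z 0.1978, about 14 mm below deck level, so the block is on the well floor. Next I'll release it and rise.

play_rows(
  increments=[
    {"dx":0,"dy":0,"dz":0,"twist":0,"jaw":0.2},
    {"dx":0,"dy":0,"dz":0,"twist":0,"jaw":-0.2},
    {"dx":0,"dy":0,"dz":0,"twist":0,"jaw":-0.3},
    {"dx":0,"dy":0,"dz":0,"twist":0,"jaw":-0.3},
    {"dx":0,"dy":0,"dz":0,"twist":0,"jaw":-0.3},
    {"dx":0,"dy":0,"dz":0,"twist":0,"jaw":-0.3},
  ],
)

```text
time_s: 9.33
position: [0.6756, 0.0264, 0.1963]
tool_rot: [0.296, 3.127, 0.0]
wrist_force: [0.0, -0.9, 1.0]
gripper_width: 0.0554
```

play_rows(
  increments=[
    {"dx":0,"dy":0,"dz":-0.03,"twist":0,"jaw":-0.3},
    {"dx":0,"dy":0,"dz":-0.09,"twist":0,"jaw":-0.3},
    {"dx":0,"dy":0,"dz":-0.16,"twist":0,"jaw":-0.3},
    {"dx":0,"dy":0,"dz":-0.25,"twist":0,"jaw":-0.3},
    {"dx":0.1,"dy":0,"dz":-0.3,"twist":0,"jaw":0},
    {"dx":0.2,"dy":0,"dz":-0.35,"twist":0,"jaw":0.5},
    {"dx":0.2,"dy":0,"dz":-0.35,"twist":0,"jaw":1},
    {"dx":0.2,"dy":0,"dz":-0.35,"twist":0,"jaw":1},
  ],
)

```text
time_s: 10.0
position: [0.5959, 0.0431, 0.3394]
tool_rot: [0.292, 3.123, -0.002]
wrist_force: [-0.0, 0.1, -0.8]
gripper_width: 0.0071
```

```bash
python3 - <<'E'
from h import *
plan([.674,.026,.1998],169.2)
w=cam("wrist"); im=env.grab_frame("wrist"); save(im,"w4"); p,T,s=pose(); np.savez("w4",p=p,T=T,**w);print(p.round(4))
E
```

```text
t 10.0 pos [0.5959 0.0431 0.3394] head 169.32 tilt [-4.7e-03 -8.0e-04 -1.0e+00] -> d [-0.1982 -0.0056  0.35  ] twist 0.002 w 0.0071 F [-0.   0.1 -0.8]
[0.5969 0.0417 0.338 ]
```

View pics/w4.png

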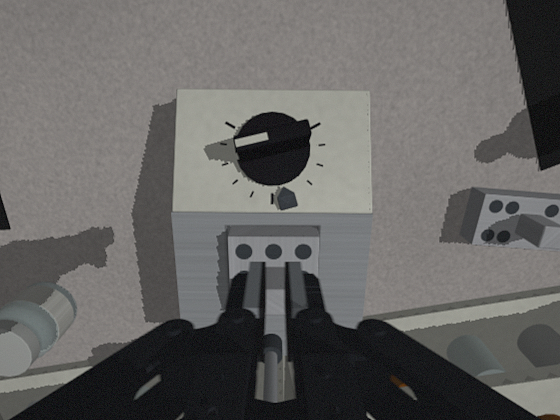

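The block sits in the well. The dial's centre is about (272,150) with its pointer to the left (heater -y side), and the rider is at (287,198). I'll zoom in to measure the angles in the panel plane.

```bash
cat >> h.py <<'E'
yaw=np.radians(-10.8); Hm=R.from_euler("z",yaw).as_matrix(); Ho=np.array([.6745,.027,0.])
a25=np.radians(25); n=np.array([-np.sin(a25),0,np.cos(a25)]); up=np.array([np.cos(a25),0,np.sin(a25)]); P0=np.array([-.055,0,.1])
def panel(w,uv,h):
    """pixel -> (u up-slope, v towards heater +y) on plane h above the panel, origin = top edge middle"""
    d=Hm.T@w["R"]@np.linalg.solve(w["K"],np.array([*uv,1.])); e=Hm.T@(w["e"]-Ho)-P0
    q=e+d*(h-n@e)/(n@d); return np.array([q@up,q[1]])
def world(u,v,h): return Ho+Hm@(P0+u*up+np.array([0,v,0])+h*n)
def pang(a): return np.degrees(np.arctan2(a[1],a[0]))
E
python3 - <<'E'
from h import *
im=cv2.imread("pics/w4.png")
cv2.imwrite("pics/w4c.png",cv2.resize(cv2.convertScaleAbs(im[85:215,170:375],alpha=1.6),None,fx=3.9,fy=3.9,interpolation=cv2.INTER_CUBIC))
E
```

View pics/w4c.png

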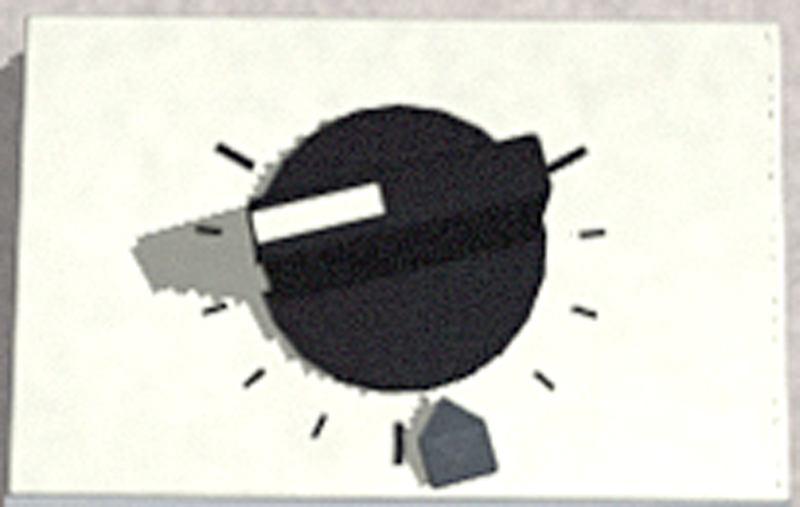

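```bash
python3 - <<'E'
from h import *
w=dict(np.load("w4.npz"));
f=lambda x,y,h:panel(w,(x/3.9+170-.37,y/3.9+85-.37),h)
print("corners",[f(*c,0).round(4) for c in[(28,18),(778,25),(787,497),(12,495)]])
T={"major":[(235,155),(567,158)],"t2":[(210,230),(592,234)],"t3":[(215,309),(584,313)],"t4":[(255,378),(543,381)]}
tk=np.array([f(*c,0) for v in T.values() for c in v]+[f(399,443,0),f(319,426,0)])
# circle fit of ticks
A=np.c_[2*tk,np.ones(len(tk))];x=np.linalg.lstsq(A,(tk**2).sum(1),rcond=None)[0];c=x[:2];print("tick circle",c.round(4),np.sqrt(x[2]+c@c),np.linalg.norm(tk-c,axis=1).round(4));print("tick ang",[pang(t-c).round(1) for t in tk])
print("skirt top/bottom/right",f(397,104,6e-3).round(4),f(400,391,6e-3).round(4),f(546,240,6e-3).round(4))
l=[f(254,228,.044),f(382,199,.044)];print("line",np.round(l,4),"ang",pang(l[0]-l[1]), [pang(q-c) for q in l])
r=[f(443,398,.006),f(464,479,.006)];print("rider",np.round(r,4),"axis ang",pang(r[1]-r[0]),[(pang(q-c),np.linalg.norm(q-c)) for q in r])
print("axis world h=.03",world(*c,.03),"top",world(*c,.044))
E
```

```text
corners [array([-0.1143, -0.0888]), array([-0.1129,  0.089 ]), array([-0.0005,  0.0881]), array([-0.0006, -0.0889])]
tick circle [-0.0578 -0.0004] 0.044985051863227536 [0.0452 0.0451 0.0447 0.0449 0.0451 0.045  0.0449 0.0449 0.045  0.0451]
tick ang [np.float64(-120.7), np.float64(119.9), np.float64(-96.4), np.float64(95.4), np.float64(-72.2), np.float64(71.1), np.float64(-48.1), np.float64(47.2), np.float64(-0.3), np.float64(-24.3)]
skirt top/bottom/right [-0.091  -0.0012] [-0.0238 -0.0003] [-0.0589  0.033 ]
line [[-0.0505 -0.0296]
 [-0.0566 -0.0038]] ang -76.77598073215867 [np.float64(-76.11326386239173), np.float64(-71.27928301131858)]
rider [[-0.0222  0.0094]
 [-0.0038  0.0141]] axis ang 14.321002349122812 [(np.float64(15.346387201122637), np.float64(0.03686623907880419)), (np.float64(14.997715999742157), np.float64(0.05585958562609539))]
axis world h=.03 [0.55651133 0.04913072 0.10277005] top [0.55069948 0.05023939 0.11545836]
```

Model check: the scale ticks fit a 45.0 mm circle and the angles are consistent to about 0.4°. The dial is at about −76.3° and the rider at about +15.4°. I'll straddle the bar, turn it about 92°, and close the jaws to align it.

play_rows(
  increments=[
    {"dx":0.02,"dy":0,"dz":0,"twist":0.1,"jaw":0.1},
    {"dx":0.1,"dy":0,"dz":0,"twist":0.22,"jaw":0.1},
    {"dx":0.1,"dy":0,"dz":0,"twist":0.34,"jaw":0.1},
    {"dx":0.1,"dy":0,"dz":0,"twist":0.46,"jaw":0.1},
    {"dx":0.1,"dy":0,"dz":0,"twist":0.58,"jaw":0.1},
    {"dx":0.1,"dy":0,"dz":0,"twist":0.69,"jaw":0.1},
    {"dx":0.1,"dy":0,"dz":0,"twist":0.8,"jaw":0.1},
    {"dx":0.1,"dy":0,"dz":0,"twist":0.9,"jaw":0.1},
  ],
)

```text
time_s: 10.72
position: [0.5587, 0.048, 0.3353]
tool_rot: [-1.692, -2.646, 0.001]
wrist_force: [0.7, -0.1, -0.3]
gripper_width: 0.0386
```

```bash
python3 - <<'E'
from h import *
plan([.5544,.0495,.25],91.7)
E
```

```text
t 10.72 pos [0.5587 0.048  0.3353] head 114.79 tilt [ 7.e-04 -9.e-04 -1.e+00] -> d [ 0.0077 -0.0081  0.2132] twist 0.3849 w 0.0386 F [ 0.7 -0.1 -0.3]
```

play_rows(
  increments=[
    {"dx":0.007,"dy":-0.008,"dz":0.05,"twist":0.1,"jaw":0.1},
    {"dx":0.007,"dy":-0.008,"dz":0.1,"twist":0.2,"jaw":0.1},
    {"dx":0.007,"dy":-0.008,"dz":0.15,"twist":0.3,"jaw":0.1},
    {"dx":0.007,"dy":-0.008,"dz":0.19,"twist":0.385,"jaw":0.1},
    {"dx":0.007,"dy":-0.008,"dz":0.21,"twist":0.385,"jaw":0.1},
    {"dx":0.007,"dy":-0.008,"dz":0.21,"twist":0.385,"jaw":0.1},
    {"dx":0.007,"dy":-0.008,"dz":0.21,"twist":0.385,"jaw":0.1},
    {"dx":0.007,"dy":-0.008,"dz":0.21,"twist":0.385,"jaw":0.1},
  ],
)

```text
time_s: 11.38
position: [0.5546, 0.0502, 0.2531]
tool_rot: [2.179, 2.262, 0.002]
wrist_force: [0.1, -0.4, 0.5]
gripper_width: 0.038
```

```bash
python3 - <<'E'
from h import *
plan([.5544,.0495,.17],91.7)
E
```

```text
t 11.38 pos [0.5546 0.0502 0.2531] head 92.14 tilt [ 3.0e-04  1.6e-03 -1.0e+00] -> d [-0.0018 -0.0008  0.2077] twist 0.0073 w 0.038 F [ 0.1 -0.4  0.5]
```

play_rows(
  increments=[
    {"dx":-0.002,"dy":-0.001,"dz":0.03,"twist":0.007,"jaw":0.1},
    {"dx":-0.002,"dy":-0.001,"dz":0.07,"twist":0.007,"jaw":0.1},
    {"dx":-0.002,"dy":-0.001,"dz":0.11,"twist":0.007,"jaw":0.1},
    {"dx":-0.002,"dy":-0.001,"dz":0.14,"twist":0.007,"jaw":0.1},
    {"dx":-0.002,"dy":-0.001,"dz":0.17,"twist":0.007,"jaw":0.1},
    {"dx":-0.002,"dy":-0.001,"dz":0.19,"twist":0.007,"jaw":0.1},
    {"dx":-0.002,"dy":-0.001,"dz":0.205,"twist":0.007,"jaw":0.1},
    {"dx":-0.002,"dy":-0.001,"dz":0.205,"twist":0.007,"jaw":0.1},
  ],
)

```text
time_s: 12.05
position: [0.5526, 0.0492, 0.1691]
tool_rot: [-2.188, -2.253, 0.002]
wrist_force: [0.5, -0.8, -0.5]
gripper_width: 0.0384
```

```bash
python3 - <<'E'
from h import *
plan([.5544,.0495,.17],186.1)
E
```

```text
t 12.05 pos [0.5526 0.0492 0.1691] head 91.66 tilt [-1.0e-04 -1.9e-03 -1.0e+00] -> d [ 0.0007  0.0044 -0.0023] twist -1.5739 w 0.0384 F [ 0.5 -0.8 -0.5]
```

play_rows(
  increments=[
    {"dx":0,"dy":0.004,"dz":-0.002,"twist":-0.08,"jaw":0.1},
    {"dx":0,"dy":0.004,"dz":-0.002,"twist":-0.17,"jaw":0.1},
    {"dx":0,"dy":0.004,"dz":-0.002,"twist":-0.26,"jaw":0.1},
    {"dx":0,"dy":0.004,"dz":-0.002,"twist":-0.35,"jaw":0.1},
    {"dx":0,"dy":0.004,"dz":-0.002,"twist":-0.44,"jaw":0.1},
    {"dx":0,"dy":0.004,"dz":-0.002,"twist":-0.53,"jaw":0.1},
    {"dx":0,"dy":0.004,"dz":-0.002,"twist":-0.62,"jaw":0.1},
    {"dx":0,"dy":0.004,"dz":-0.002,"twist":-0.7,"jaw":0.1},
  ],
)

```text
time_s: 12.72
position: [0.5559, 0.0493, 0.1721]
tool_rot: [1.23, 2.888, 0.002]
wrist_force: [0.4, -0.6, 1.5]
gripper_width: 0.0384
```

```bash
python3 - <<'E'
from h import *
plan([.5544,.0495,.17],186.1)
E
```

```text
t 12.72 pos [0.5559 0.0493 0.1721] head 133.87 tilt [-0.0019  0.0022 -1.    ] -> d [ 0.0029 -0.0025  0.0053] twist -0.8705 w 0.0384 F [ 0.4 -0.6  1.5]
```

play_rows(
  increments=[
    {"dx":0.002,"dy":-0.002,"dz":0.005,"twist":-0.1,"jaw":0.1},
    {"dx":0.002,"dy":-0.002,"dz":0.005,"twist":-0.2,"jaw":0.1},
    {"dx":0.002,"dy":-0.002,"dz":0.005,"twist":-0.3,"jaw":0.1},
    {"dx":0.002,"dy":-0.002,"dz":0.005,"twist":-0.4,"jaw":0.1},
    {"dx":0.002,"dy":-0.002,"dz":0.005,"twist":-0.5,"jaw":0.1},
    {"dx":0.002,"dy":-0.002,"dz":0.005,"twist":-0.6,"jaw":0.1},
    {"dx":0.002,"dy":-0.002,"dz":0.005,"twist":-0.7,"jaw":0.1},
    {"dx":0.002,"dy":-0.002,"dz":0.005,"twist":-0.8,"jaw":0.1},
  ],
)

```text
time_s: 13.38
position: [0.5544, 0.0491, 0.1701]
tool_rot: [-0.052, 3.139, -0.001]
wrist_force: [-1.1, -0.2, 2.0]
gripper_width: 0.0383
```

```bash
python3 - <<'E'
from h import *
plan([.5544,.0495,.17],186.1)
E
```

```text
t 13.38 pos [0.5544 0.0491 0.1701] head -178.1 tilt [-1.7e-03 -8.0e-04 -1.0e+00] -> d [-0.0001  0.001   0.0002] twist -0.0701 w 0.0383 F [-1.1 -0.2  2. ]
```

Now turn the last 4° and close the jaws gently at 20 N to square the bar.

play_rows(
  increments=[
    {"dx":0,"dy":0.001,"dz":0,"twist":-0.07,"jaw":0.1},
    {"dx":0,"dy":0.001,"dz":0,"twist":-0.07,"jaw":0.3},
    {"dx":0,"dy":0.001,"dz":0,"twist":-0.07,"jaw":0.5},
    {"dx":0,"dy":0.001,"dz":0,"twist":-0.07,"jaw":0.6},
    {"dx":0,"dy":0.001,"dz":0,"twist":-0.07,"jaw":1},
    {"dx":0,"dy":0.001,"dz":0,"twist":-0.07,"jaw":1},
    {"dx":0,"dy":0.001,"dz":0,"twist":-0.07,"jaw":1},
    {"dx":0,"dy":0.001,"dz":0,"twist":-0.07,"jaw":1},
  ],
  newtons=20,
)

```text
time_s: 14.05
position: [0.5542, 0.0482, 0.1697]
tool_rot: [-0.157, 3.137, -0.005]
wrist_force: [-0.6, -5.0, 4.9]
gripper_width: 0.0157
```

```bash
python3 - <<'E'
from h import *
plan([.5544,.0495,.17],186.1)
E
```

```text
t 14.05 pos [0.5542 0.0482 0.1697] head -174.27 tilt [-5.0e-04 -3.4e-03 -1.0e+00] -> d [-0.0009  0.003  -0.0008] twist -0.0062 w 0.0157 F [-0.6 -5.   4.9]
```

play_rows(
  increments=[
    {"dx":0,"dy":0,"dz":0,"twist":-0.006,"jaw":1},
    {"dx":0,"dy":0,"dz":0,"twist":-0.006,"jaw":1},
    {"dx":0,"dy":0,"dz":0,"twist":-0.006,"jaw":1},
    {"dx":0,"dy":0,"dz":0,"twist":-0.006,"jaw":0.4},
    {"dx":0,"dy":0,"dz":0,"twist":-0.006,"jaw":0.1},
    {"dx":0,"dy":0,"dz":0,"twist":-0.006,"jaw":0.1},
    {"dx":0,"dy":0,"dz":0,"twist":-0.006,"jaw":0.1},
    {"dx":0,"dy":0,"dz":0,"twist":-0.006,"jaw":0.1},
  ],
)

```text
time_s: 14.72
position: [0.5535, 0.0503, 0.1689]
tool_rot: [0.171, -3.137, -0.001]
wrist_force: [-0.9, -1.1, -0.2]
gripper_width: 0.0385
```

play_rows(
  increments=[
    {"dx":0,"dy":0,"dz":-0.04,"twist":0,"jaw":0.1},
    {"dx":0,"dy":0,"dz":-0.1,"twist":0,"jaw":0.1},
    {"dx":0,"dy":0,"dz":-0.2,"twist":0,"jaw":0.1},
    {"dx":-0.05,"dy":0,"dz":-0.3,"twist":0,"jaw":0.1},
    {"dx":-0.1,"dy":0,"dz":-0.35,"twist":0,"jaw":0.1},
    {"dx":-0.1,"dy":0,"dz":-0.35,"twist":0,"jaw":0.1},
    {"dx":-0.1,"dy":0,"dz":-0.35,"twist":0,"jaw":0.1},
    {"dx":-0.1,"dy":0,"dz":-0.35,"twist":0,"jaw":0.1},
  ],
)

```text
time_s: 15.38
position: [0.5925, 0.0541, 0.3079]
tool_rot: [0.171, -3.135, 0.0]
wrist_force: [0.4, -0.4, -0.6]
gripper_width: 0.0384
```

```bash
python3 - <<'E'
from h import *
plan([.5544,.0495,.17],186.1)
w=cam("wrist"); im=env.grab_frame("wrist"); save(im,"w5"); p,T,s=pose(); np.savez("w5",p=p,T=T,**w)
c=proj(w,world(-.0578,-.0004,.006))[0];print(c)
x,y=(c-[70,75]).astype(int);print(x,y)
bg=cv2.imread("pics/w5.png");cr=cv2.resize(cv2.convertScaleAbs(bg[max(y,0):y+150,x:x+140],alpha=1.6),None,fx=4,fy=4,interpolation=cv2.INTER_CUBIC);cv2.imwrite("pics/w5c.png",cr)
E
```

```text
t 15.38 pos [0.5925 0.0541 0.3079] head -173.76 tilt [ 2.4e-03 -1.0e-04 -1.0e+00] -> d [ 0.095  -0.0012  0.3449] twist 0.0024 w 0.0384 F [ 0.4 -0.4 -0.6]
[267.56499362 158.88668488]
197 83
```

View pics/w5c.png

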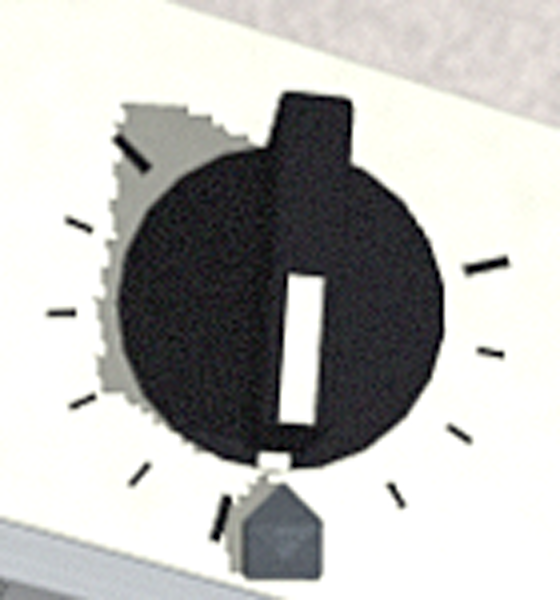

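The pointer line runs from (306,275) to (297,424) with a skirt mark at (275,462), and the rider tip is at (283,486). They look nearly aligned, so I'll quantify it.

```bash
python3 - <<'E'
from h import *
w=dict(np.load("w5.npz"))
f=lambda x,y,h:panel(w,(x/4+197-.37,y/4+83-.37),h)
tk=np.array([f(*c,0) for c in[(131,153),(487,265),(79,224),(490,352),(62,313),(459,433),(82,402),(396,494),(140,474),(221,518)]])
A=np.c_[2*tk,np.ones(len(tk))];x=np.linalg.lstsq(A,(tk**2).sum(1),rcond=None)[0];c=x[:2];an=np.array([pang(t-c) for t in tk])
off=np.mean([(an[i]+an[i+1])/2 for i in(0,2,4,6)]);print("centre",c.round(4),"r",np.linalg.norm(tk-c,axis=1).round(4),an.round(1),"offset",off.round(2),"0tick",an[9])
l=[f(297.5,424,.044),f(306.5,275,.044)];print("line dir",pang(l[0]-l[1])-off,[pang(q-c)-off for q in l])
m=f(275,461,.006);print("skirt mark",pang(m-c)-off,np.linalg.norm(m-c))
r=[f(283,486,.006),f(282,579,.006)];print("rider dir",pang(r[1]-r[0])-off,[(pang(q-c)-off) for q in r])
E
```

```text
centre [-0.0581 -0.0004] r [0.045  0.0453 0.045  0.045  0.0449 0.0451 0.0453 0.045  0.045  0.0451] [-120.4  119.6  -96.5   95.7  -72.2   71.7  -48.2   47.7  -24.2   -0.2] offset -0.31 0tick -0.2421063064312296
line dir 12.412607309860281 [np.float64(12.753813197257973), np.float64(15.256299795259988)]
skirt mark 12.597846327459266 0.03236579207982712
rider dir 15.294416282313037 [np.float64(15.526247418430355), np.float64(15.448904925657938)]
```

```bash
python3 - <<'E'
from h import *
plan([.5544,.0487,.17],189.3)
E
```

```text
t 15.43 pos [0.5921 0.0539 0.3074] head -173.76 tilt [ 3.4e-03 -4.0e-04 -1.0e+00] -> d [ 0.0939 -0.0027  0.3438] twist -0.0509 w 0.0383 F [-0.9  0.3 -0.4]
```

play_rows(
  increments=[
    {"dx":0.05,"dy":-0.003,"dz":0.05,"twist":-0.051,"jaw":0.1},
    {"dx":0.094,"dy":-0.003,"dz":0.12,"twist":-0.051,"jaw":0.1},
    {"dx":0.094,"dy":-0.003,"dz":0.17,"twist":-0.051,"jaw":0.1},
    {"dx":0.094,"dy":-0.003,"dz":0.22,"twist":-0.051,"jaw":0.1},
    {"dx":0.094,"dy":-0.003,"dz":0.27,"twist":-0.051,"jaw":0.1},
    {"dx":0.094,"dy":-0.003,"dz":0.31,"twist":-0.051,"jaw":0.1},
    {"dx":0.094,"dy":-0.003,"dz":0.342,"twist":-0.051,"jaw":0.1},
    {"dx":0.094,"dy":-0.003,"dz":0.342,"twist":-0.051,"jaw":0.1},
  ],
)

```text
time_s: 16.1
position: [0.5533, 0.0481, 0.1687]
tool_rot: [0.254, -3.124, 0.0]
wrist_force: [-0.6, -1.3, -0.9]
gripper_width: 0.0382
```

play_rows(
  increments=[
    {"dx":0,"dy":0,"dz":0,"twist":0,"jaw":0.1},
    {"dx":0,"dy":0,"dz":0,"twist":0,"jaw":0.4},
    {"dx":0,"dy":0,"dz":0,"twist":0,"jaw":0.55},
    {"dx":0,"dy":0,"dz":0,"twist":0,"jaw":1},
    {"dx":0,"dy":0,"dz":0,"twist":0,"jaw":1},
    {"dx":0,"dy":0,"dz":0,"twist":0,"jaw":1},
    {"dx":0,"dy":0,"dz":0,"twist":0,"jaw":1},
    {"dx":0,"dy":0,"dz":0,"twist":0,"jaw":1},
  ],
  newtons=20,
)

```text
time_s: 16.77
position: [0.5567, 0.0483, 0.1733]
tool_rot: [-0.253, 3.13, -0.003]
wrist_force: [-1.3, -3.4, 6.4]
gripper_width: 0.0159
```

```bash
python3 - <<'E'
from h import *
plan([.5544,.0487,.17],189.3)
E
```

```text
t 16.77 pos [0.5567 0.0483 0.1733] head -170.77 tilt [-9.0e-04 -1.8e-03 -1.0e+00] -> d [0.0055 0.002  0.0081] twist -0.0012 w 0.0159 F [-1.3 -3.4  6.4]
```

Release, rise and measure again.

play_rows(
  increments=[
    {"dx":0,"dy":0,"dz":0,"twist":0,"jaw":0.4},
    {"dx":0,"dy":0,"dz":0,"twist":0,"jaw":0.1},
    {"dx":0,"dy":0,"dz":0,"twist":0,"jaw":0.1},
    {"dx":0,"dy":0,"dz":0,"twist":0,"jaw":0.1},
    {"dx":0,"dy":0,"dz":0,"twist":0,"jaw":0.1},
  ],
)

```text
time_s: 17.18
position: [0.556, 0.0491, 0.1721]
tool_rot: [0.255, -3.131, -0.001]
wrist_force: [-1.2, -0.4, -1.4]
gripper_width: 0.0385
```

play_rows(
  increments=[
    {"dx":0,"dy":0,"dz":-0.04,"twist":0,"jaw":0.1},
    {"dx":0,"dy":0,"dz":-0.1,"twist":0,"jaw":0.1},
    {"dx":0,"dy":0,"dz":-0.2,"twist":0,"jaw":0.1},
    {"dx":-0.05,"dy":0,"dz":-0.3,"twist":0,"jaw":0.1},
    {"dx":-0.1,"dy":0,"dz":-0.35,"twist":0,"jaw":0.1},
    {"dx":-0.1,"dy":0,"dz":-0.35,"twist":0,"jaw":0.1},
    {"dx":-0.1,"dy":0,"dz":-0.35,"twist":0,"jaw":0.1},
    {"dx":-0.1,"dy":0,"dz":-0.35,"twist":0,"jaw":0.1},
  ],
)

```text
time_s: 17.85
position: [0.5947, 0.0553, 0.3111]
tool_rot: [0.255, -3.129, 0.0]
wrist_force: [-0.7, -0.2, -0.5]
gripper_width: 0.0388
```

```bash
python3 - <<'E'
from h import *
plan([.5544,.0487,.17],189.3)
w=cam("wrist"); im=env.grab_frame("wrist"); save(im,"w6"); p,T,s=pose(); np.savez("w6",p=p,T=T,**w)
c=proj(w,world(-.0578,-.0004,.006))[0]
x,y=(c-[70,75]).astype(int);y=max(y,0);print(x,y)
bg=cv2.imread("pics/w6.png");cr=cv2.resize(cv2.convertScaleAbs(bg[y:y+150,x:x+200],alpha=1.6),None,fx=4,fy=4,interpolation=cv2.INTER_CUBIC);cv2.imwrite("pics/w6c.png",cr)
E
```

```text
t 17.85 pos [0.5947 0.0553 0.3111] head -170.7 tilt [ 2.4e-03 -1.0e-04 -1.0e+00] -> d [1.012e-01 1.000e-04 3.529e-01] twist 0.0 w 0.0388 F [-0.7 -0.2 -0.5]
198 79
```

View pics/w6c.png

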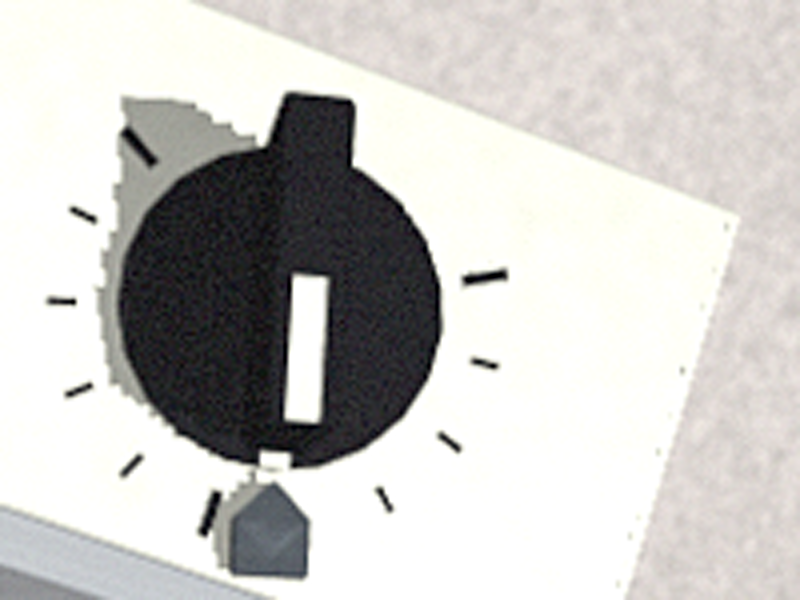

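The skirt mark at (275,461) and the rider tip at (273,485) now line up closely. I'll put a number on it.

```bash
python3 - <<'E'
from h import *
w=dict(np.load("w6.npz"))
f=lambda x,y,h:panel(w,(x/4+198-.37,y/4+79-.37),h)
tk=np.array([f(*c,0) for c in[(139,147),(485,277),(84,214),(485,363),(62,300),(450,442),(79,389),(384,500),(132,465),(209,513)]])
A=np.c_[2*tk,np.ones(len(tk))];x=np.linalg.lstsq(A,(tk**2).sum(1),rcond=None)[0];c=x[:2];an=np.array([pang(t-c) for t in tk])
off=np.mean([(an[i]+an[i+1])/2 for i in(0,2,4,6)]);print("centre",c.round(4),an.round(1),"offset",off.round(2))
l=[f(302.5,424,.044),f(311,275,.044)];print("line dir",pang(l[0]-l[1])-off,[pang(q-c)-off for q in l])
m=f(275,461,.006);print("skirt mark",pang(m-c)-off,np.linalg.norm(m-c))
r=[f(273,485,.006),f(268.5,578,.006)];print("rider dir",pang(r[1]-r[0])-off,[(pang(q-c)-off) for q in r])
E
```

```text
centre [-0.058  -0.0002] [-120.3  119.7  -96.6   95.8  -72.6   71.6  -48.6   47.3  -24.4   -0.7] offset -0.46
line dir 15.529054579655426 [np.float64(15.745919621524777), np.float64(17.367398425974937)]
skirt mark 15.560430061520083 0.03248567972396651
rider dir 16.12679921467918 [np.float64(15.372793954554936), np.float64(15.625679554706085)]
```

Dial 15.55°, rider 15.5°. One last overall check.

```bash
python3 - <<'E'
from h import *
a=env.grab_frame("scene");b=cv2.imread("pics/w6.png")[:,:,::-1]
save(np.hstack([cv2.resize(a[120:360,150:350],(400,480),interpolation=cv2.INTER_CUBIC),cv2.resize(b[:,80:480],(400,420))[:420].__class__ and cv2.copyMakeBorder(cv2.resize(np.ascontiguousarray(b[:,80:480]),(400,420)),0,60,0,0,cv2.BORDER_CONSTANT)]),"fin")
t=env.grab_frame("top");t0=cv2.imread("pics/top0.png")[:,:,::-1]
d=np.abs(t.astype(int)-t0).sum(2)
for n,(x0,y0,x1,y1) in dict(rbeak=(390,270,425,305),rround=(395,220,440,262),rbot=(405,180,440,212),jar=(375,118,410,155),long=(155,130,200,168),lbot=(115,175,155,207),lbeak=(135,262,170,295)).items(): print(n,(d[y0:y1,x0:x1]>90).mean().round(3))
E
```

```text
rbeak 0.0
rround 0.0
rbot 0.0
jar 0.117
long 0.0
lbot 0.0
lbeak 0.0
```

View pics/fin.png

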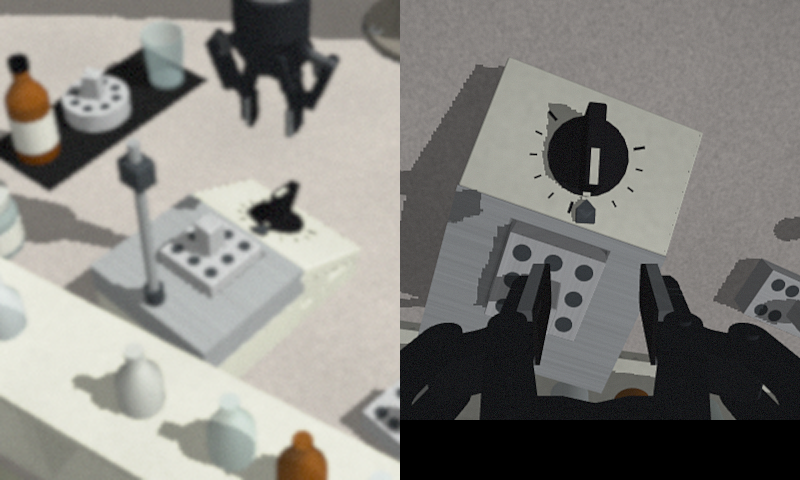

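The block sits level in the well, the dial points at the rider, and the robot is clear of everything. The jar patch differs from the first picture, most likely from the arm's shadow, since the arm never went near it.

```bash
python3 -c "
from plant import env
print(env.finish_job())"
```

```text
the job is handed in; nothing more can be done
None
```

The square block is in the heater's well and released, the dial points at the rider, and I handed the job in at about 18 s.

- **Block:** I lowered it in small steps until it touched down with about 10 N. That was roughly 14 mm below where it would have met the deck, and 2 mm lower than I had calculated. I put the difference down to the thickness of the mat it was picked from. The last picture shows it sitting level in the well.
- **Dial:** My first alignment left it about 3° short (12.6° against 15.5°), so I gripped it again and corrected it. The last measurement gave the dial's skirt mark at 15.6° and its pointer line at 15.5°. The rider's tip read 15.4°, though the rider's own edge direction read 16.1°, so the estimates agree to within about 0.7°.
- **Everything else:** The rider reads the same angle as before. The other blocks, bottles and beakers show no change in the top view. The patch around the jar did change in about 12% of its pixels; I took that to be the arm's shadow, because the arm never went near it, but I did not confirm it.

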